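# Set out the kit tray round the solder spool and the screw pot

### The arm

A 6-joint arm with a two-finger parallel gripper is mounted at the origin on a cart in front of the work surface, level with it; the furniture and walls round the work are solid. World frame = base frame: x ahead of the robot, y to its left, z up, the work surface at z = 0. Lengths are in m, angles in rad, forces in N, time in s.
With the tool pointing down it reaches from about 0.375 to 0.9 m from the base axis. Payload 3.1 kg.
Tool frame: the origin (TCP) lies midway between the tips of the shut fingers; the grasp point (between the pads) lies 19 mm behind it; z points along the fingers, y is the line along which they close (so a half turn about z gives the same grasp; the last joint's range is limited). The gripper opens to 87 mm and grips with 3 to 60 N. Pads are 19 mm wide; open, the fingers measure 117 mm over their backs; the gripper's body (75 mm by 190 mm) begins 51 mm behind the grasp point.
Start: joints at [1.008, 0.527, 1.433, -0, 1.181, -0.178], TCP at [0.235, 0.579, 0.223] pointing down, gripper open.
Joint ranges: [-3.08, 3.08], [-0.75, 2.2], [0.22, 2.44], [-1.43, 4.57], [0, 2.65], [-2.85, 2.85]. Speed limits (rad/s): [2.79, 2.79, 3.14, 3.14, 3.14, 3.14].

### API

Orientations are given as a unit quaternion [x, y, z, w].
In Python, from rig import status, imaging, order gives the robot as it stands.
- The arm moves only by the tool arm_command, never from a script. Its argument "deltas" is one flat list of numbers, 5 for each row, row after row: the opening, from -1 (shut) to 1 (fully open), so that 0 is half open, then the shift along the tool's x, y, z in m, then the turn about the tool's z in rad. In form: [gripper, tx, ty, tz, roll, gripper, tx, ty, tz, roll, ...]. A call has 1 to 12 rows; each row shifts and turns the commanded pose from where the row before left it, along the tool's axes as they then stand; what a row does not reach is not made up. A row lasts 1/8 s, in which the tool goes at most 62.5 mm and 10.7 degrees, less where a joint would pass 70% of its speed; a pose out of reach is approached as far as the arm can. A call with a gripper value outside its range is refused whole. The fingers move at their own pace and stop on an object; "newtons" is the grip in N (left out, the last holds). Time passes only in rows, so rows that do not move let the fingers close. It gives the time, the measured TCP pose, the force, the opening and the grip force at its end, in the units of the state.
- status.get_obs(): the state, without advancing time (a new reading comes with each control period).
- imaging.camera(name): name is "scene" or "top" or "wrist"; returns (picture, depth): 420x560x3 uint8, red, green, blue; 420x560 float32, m along the optical axis (not along the pixel's ray), 0 where there is no reading.
- imaging.camera_params(name): a dict with "intrinsics" (3x3 intrinsics, pixels), "k1" (the pictures are not rectified: a ray, as slopes to the right and down, at radius r is drawn at 1 + k1 r^2 times it, then the intrinsics apply), "camera_from_world" (4x4, takes a point from world to camera coordinates). Camera axes: x right, y up, looking along -z (the intrinsics and any distortion apply to the point x, -y, -z); pixel columns grow to the right and rows downward; lengths in m; the calibration is good to about 2 mm. A picture is of the moment at which its call begins: read the wrist's pose just before it. camera_params takes no time and is no camera call; for the wrist camera it gives the pose at the moment of the call.
- order.hand_in(): hands the job in; it is judged then, once.
The state is a dict: "time": time; "q": joint angles; "joint_velocities": joint speeds; "joint_torque": joint torques, N m; "position": TCP position; "tool_rot": TCP orientation; "ft_force": force on the tool from outside, world axes, zero at the start; "moment": the same for the moment, N m; "grip_width": finger opening in m; "grip_force": force on a finger pad.
Only numpy, scipy, OpenCV 4.12 (cv2) and the standard library are available. Lean on these libraries where they do the work, as an engineer would, in place of code of your own. Each camera call takes 0.05 s, during which the arm holds its last target. There are 200 camera calls.

### The job

Set out the kit tray for the next cable job; left and right are as seen from the robot, and the solder spool and the pot of screws already stand in the two middle pockets, one in the front row and one in the back row, and stay there. Lay the steel block in the pocket directly left of the spool and the grey D connector in the pocket directly right of it, so that the spool stands between them, and lay the silver adapter in the pocket directly left of the pot, each in the middle of its pocket and the same way up as it lies now. Set the roll of black tape that lies in front, left of the vice (not the one at the back of the bench), flat and centred on top of the spool, and let go of everything.

Things in the scene. Friction and masses are not known exactly. Their poses are not given: they have to be found in the camera images.
- kit_tray: shallow grey tray fixed to the bench, 172 (x) by 256 (y) mm, 2 rows by 3 columns of 80 mm square pockets. Origin: centre of underside; x points away from the robot, y to its left (turned up to 0.2 rad). Pocket centres: front row x = -42 mm, back row x = +42; left column y = +84, middle 0, right -84. Pocket floors lie 2 mm above the underside, tops of the 4 mm wide ribs 5 mm
- solder_spool: reel of solder wire, its black top flange with a white label, standing upright like a drum in a middle pocket of the tray (front or back row): 62 mm diameter, 40 mm high, flat top, 0.26 kg, loose. Origin: centre of its underside, z up
- screw_pot: small round grey metal pot with screws in it, 57 mm diameter, 30 mm high, standing in the other middle pocket of the tray, loose. Origin: centre of its underside, z up
- steel_block: ground steel block with two small holes in its top, lying flat on the bench: 25 mm (its x) by 50 mm (its y) by 20 mm high. Origin: centre of its underside, z up
- connector: light grey metal D connector with tapering backshell, lying flat on the bench: 41 mm long (its x) by 33 mm wide (its y) by 15 mm high. Origin: centre of its underside, z up; grasp it across its 33 mm width at the origin
- adapter: silver coloured coaxial adapter, the larger one (a smaller brass one lies about as well), lying on the bench: 14 mm (its x) by 31 mm long (its y) by 12 mm high. Origin: centre of its underside, z up
- black_tape: roll of black tape lying flat on the bench, left of the vice (another roll at the far right back stays there): ring of 62 mm outer diameter, 28 mm hole, 20 mm high. Origin: centre of its underside, z up; can be grasped across its outside
Not all that is in view belongs to the job. Leave any pink look-alike of the steel_block alone. What is shaped like the connector but purple is not meant.

How it is judged:
By the outcome, as a careful person would: the job done as asked, in the order asked, and still so for the second after the job is handed in, with the robot touching nothing.
It also fails if it takes over 125 s, if anything falls off the work surface, if the arm or the gripper's body presses on something with over 40 N, if the wrist force passes 120 N, or if a joint passes its speed limit or range.

## Working session

There is one attempt and no reset: what is moved stays moved. The work goes in short steps, Python scripts to look and compute and a tool call to move; the robot and the scene stay as the last step left them, time stands still between calls to the robot, and variables do not carry over. Pictures are saved under pics/ and viewed, at most 14 in all, crops included, and the job is handed in when it is done.

Besides the shell and the picture viewer there is one more tool, called after "Emit:" by a JSON object that holds its "fn" and its "kwargs". arm_command: Moves the arm, as the interface text tells. Its arguments: {"type":"object","properties":{"deltas":{"type":"array"},"newtons":{"type":"number"}},"required":["deltas"]}

```bash
ls; mkdir -p pics; cat > h.py <<'E'
import numpy as np, cv2
from rig import status, imaging, order
def shot(n):
    P=imaging.camera_params(n); im,d=imaging.camera(n); return im,d,P
def world(P,d,u,v,z=None):
    K=np.array(P["intrinsics"]);T=np.linalg.inv(np.array(P["camera_from_world"]))
    u=np.asarray(u,float);v=np.asarray(v,float)
    a=(u-K[0,2])/K[0,0];b=(v-K[1,2])/K[1,1]
    rd=np.hypot(a,b);r=rd.copy()
    for _ in range(15): r=rd/(1+P["k1"]*r*r)
    s=1/(1+P["k1"]*r*r);a=a*s;b=b*s
    ray=np.stack([a,-b,-np.ones_like(a)],-1)@T[:3,:3].T; o=T[:3,3]
    k=d if z is None else (z-o[2])/ray[...,2]
    return o+ray*np.asarray(k)[...,None]
def cloud(P,d):
    v,u=np.mgrid[:d.shape[0],:d.shape[1]]
    return world(P,d,u,v)
def save(n,im): cv2.imwrite("pics/"+n+".png",cv2.cvtColor(im,cv2.COLOR_RGB2BGR))
E
python3 - <<'E'
from h import *
print(status.get_obs())
for n in ("top","scene"):
    im,d,P=shot(n); save(n+"0",im); np.savez(n+"0",im=im,d=d); print(n,P)
E
```

```text
pics
{'time': 0.0, 'q': array([ 1.00750052e+00,  5.28446054e-01,  1.43389218e+00, -2.46770609e-06,
        1.18138100e+00, -1.78503245e-01]), 'joint_velocities': array([ 0.00257536,  0.00209192,  0.0009253 , -0.00113969, -0.00086697,
        0.0001935 ]), 'joint_torque': array([-6.77826256e-05, -4.40049255e+01, -1.76593870e+01,  6.31737057e-02,
        5.80512767e-02, -1.68939659e-04]), 'position': array([0.23418738, 0.5786868 , 0.2215872 ]), 'tool_rot': array([ 1.91210940e-01,  9.81548392e-01, -9.91400127e-04, -3.84329674e-04]), 'ft_force': array([-0.25736924,  0.52246623, -1.22606165]), 'moment': array([ 0.0214214 , -0.01452043,  0.00583825]), 'grip_force': 0.0, 'grip_width': 0.0870309510631867}
top {'intrinsics': array([[383.52688963,   0.        , 274.66110126],
       [  0.        , 383.52688963, 212.55255657],
       [  0.        ,   0.        ,   1.        ]]), 'k1': -0.09437710907810253, 'camera_from_world': array([[-0.02830036, -0.99957075, -0.00757636,  0.10640046],
       [ 0.98605722, -0.02915954,  0.16383187, -0.49930658],
       [-0.16398247, -0.00283422,  0.98645918, -1.06311985],
       [ 0.        ,  0.        ,  0.        ,  1.        ]])}
scene {'intrinsics': array([[379.04296949,   0.        , 282.32616673],
       [  0.        , 379.04296949, 212.77443386],
       [  0.        ,   0.        ,   1.        ]]), 'k1': 0.009618133430575845, 'camera_from_world': array([[ 0.70136166, -0.71266364, -0.01422564, -0.32813072],
       [ 0.42011005,  0.39716029,  0.81594807, -0.29706744],
       [-0.57584666, -0.57825103,  0.57795015, -0.53980295],
       [ 0.        ,  0.        ,  0.        ,  1.        ]])}
```

View pics/top0.png

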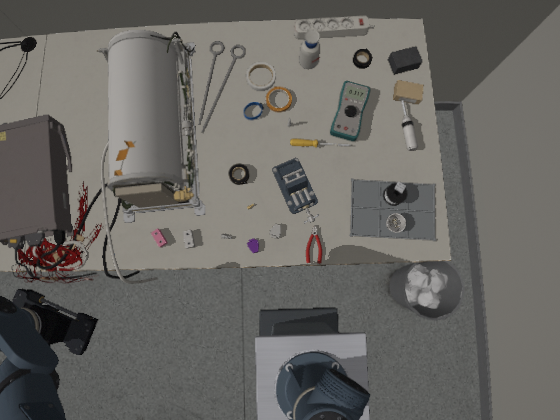

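View pics/scene0.png

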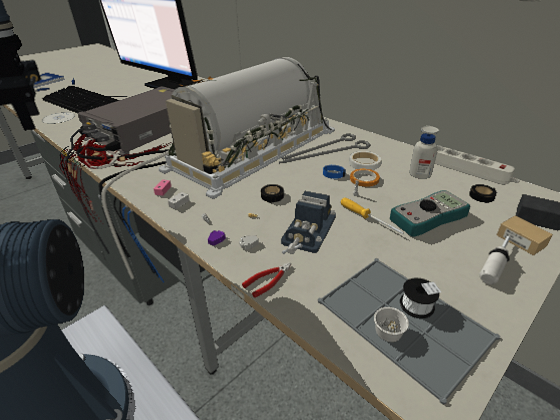

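The top view shows the tray at about (393,209), with the spool in the back row at (395,193) and the pot in the front row at (397,222). The steel block is at (188,239), the grey connector at (277,230), the adapter at (227,236) and the black tape at (239,174). The look-alikes are the pink block at (158,237), the purple connector at (254,245) and the brass adapter at (252,206).

```bash
python3 - <<'E'
from h import *
f=np.load("top0.npz");im,d=f["im"],f["d"];P=imaging.camera_params("top")
W=cloud(P,d)
pts=dict(block=(188,239),conn=(277,230),adap=(227,236),tape=(239,174),spool=(395,193),pot=(397,222))
for n,(u,v) in pts.items():
    R=28 if n in("spool","tape","pot") else 16
    w=W[v-R:v+R,u-R:u+R].reshape(-1,3)
    m=np.zeros(d.shape,np.uint8);m[v-R:v+R,u-R:u+R]=W[v-R:v+R,u-R:u+R,2]>(0.006 if n!="spool" and n!="pot" else .02)
    k,l,s,c=cv2.connectedComponentsWithStats(m)
    i=1+np.argmin(np.hypot(*(c[1:]-[u,v]).T)); q=W[l==i]
    zt=np.percentile(q[:,2],90);r=cv2.minAreaRect((q[:,:2]*1000).astype(np.float32))
    print(n,s[i][4],"ztop",zt.round(4),"floor",np.median(w[w[:,2]<.006,2]).round(4),r)
# tray corners from picture
g=[(352,181),(437,181),(436,240),(351,236)]
print(world(P,0,*np.array(g).T,z=.005).round(4))
def crop(x0,y0,x1,y1,n,k): save(n,cv2.resize(im[y0:y1,x0:x1],None,fx=k,fy=k,interpolation=cv2.INTER_CUBIC))
a=cv2.resize(im[165:260,170:300],None,fx=5,fy=5,interpolation=3);b=cv2.resize(im[170:250,340:450],None,fx=5,fy=5,interpolation=3)
save("ca",a);save("cb",b)
E
```

```text
block 168 ztop 0.0223 floor 0.0001 ((437.02081298828125, 345.75640869140625), (51.1572151184082, 28.63425636291504), 10.908008575439453)
conn 130 ztop 0.0168 floor 0.0002 ((397.1100769042969, 95.86014556884766), (32.22664260864258, 151.6127166748047), 88.07483673095703)
adap 34 ztop 0.0123 floor 0.0001 ((441.1683654785156, 238.95892333984375), (29.01224708557129, 10.601778030395508), 75.22471618652344)
tape 259 ztop 0.0221 floor 0.0003 ((495.97686767578125, 136.14932250976562), (357.4155578613281, 60.532081604003906), 24.76157569885254)
spool 367 ztop 0.0452 floor 0.0017 ((451.3664855957031, -99.36363220214844), (61.31734085083008, 456.80865478515625), 31.000484466552734)
pot 117 ztop 0.0347 floor 0.0019 ((463.32122802734375, -259.6228942871094), (55.618675231933594, 55.70830535888672), 39.69205093383789)
[[ 0.5981 -0.1448  0.005 ]
 [ 0.5915 -0.4081  0.005 ]
 [ 0.411  -0.3871  0.005 ]
 [ 0.4314 -0.1315  0.005 ]]
```

View pics/cb.png

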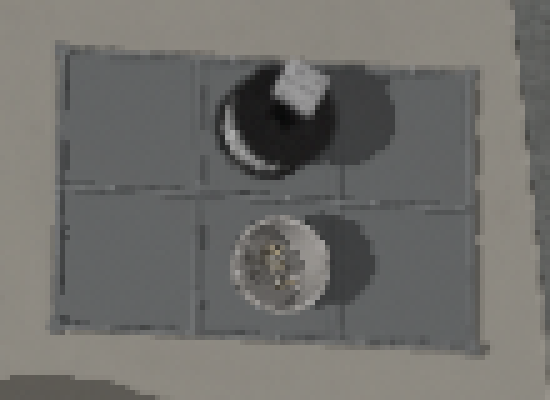

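View pics/ca.png

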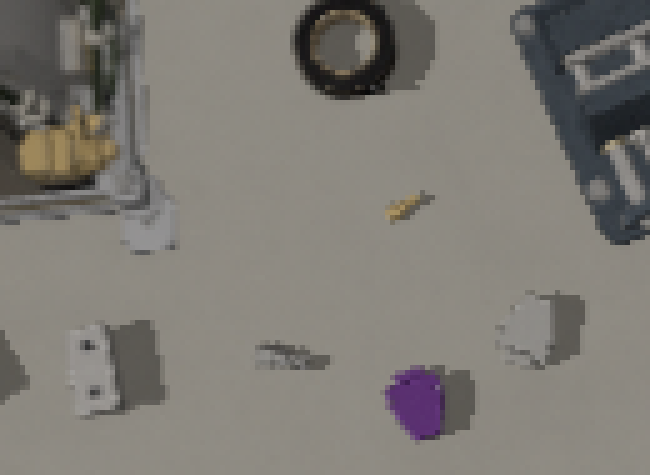

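The crops show the tray corners at roughly top-image pixels (352,179), (436,184), (437,240) and (351,236). The block's long axis points away from the robot, and the adapter lies almost crosswise. Next I'll refine these numbers and check the obstacle heights.

```bash
cat >> h.py <<'E'
def yaw():  # world angle of tool y (closing line), tool pointing down
    from scipy.spatial.transform import Rotation as R
    M=R.from_quat(status.get_obs()["tool_rot"]).as_matrix(); return np.arctan2(M[1,1],M[0,1]),M
def plan(x,y,z,ya=None):
    s=status.get_obs();a,M=yaw();t=M.T@(np.array([x,y,z])-s["position"])
    print("tool shift mm",(t*1000).round(1),"dist",np.linalg.norm(t).round(3),end=" ")
    if ya is not None:
        r=(a-ya+np.pi/2)%np.pi-np.pi/2; print("roll",r.round(3),"q6",s["q"][5].round(2),"yaw",a.round(3),end="")
    print()
E
python3 - <<'E'
from h import *
f=np.load("top0.npz");im,d=f["im"],f["d"];P=imaging.camera_params("top")
W=cloud(P,d);W[d<=0]=np.nan
pts=dict(block=(437,346,20),conn=(0,0,15),adap=(441,239,12),tape=(0,0,20),spool=(0,0,42),pot=(463,-260,30))
px=dict(block=(188,239),conn=(277,230),adap=(227,236),tape=(239,174),spool=(395,193),pot=(397,222))
for n,(u,v) in px.items():
    h=pts[n][2]/1000
    c=world(P,0,np.array(u),np.array(v),z=h)
    q=W[(np.hypot(W[...,0]-c[0],W[...,1]-c[1])<.045)&(W[...,2]>h*.6)&(W[...,2]<h+.012)]
    r=cv2.minAreaRect((q[:,:2]*1000).astype(np.float32))
    print(n,len(q),np.round(np.median(q[:,2]),4),np.round(r[0],1),np.round(r[1],1),round(r[2],1))
g=[(352.3,179.3),(435.6,184),(437,240),(351,235.8)]
t=world(P,0,*np.array(g).T,z=.005);print(t.round(4),t.mean(0),[np.linalg.norm(t[i]-t[i-1]).round(3) for i in range(4)])
print("yaws",[np.arctan2(*(t[a]-t[b])[1::-1]).round(3) for a,b in((0,1),(3,2),(0,3),(1,2))])
# heights max on 4cm grid
for x in np.arange(.66,.36,-.04):
    print("%.2f"%x,*["%4.0f"%(1000*np.nanmax(np.where((abs(W[...,0]-x)<.02)&(abs(W[...,1]-y)<.02),W[...,2],-.01))) for y in np.arange(.48,-.08,-.04)])
p=imaging.camera_params("wrist");s=status.get_obs();a,M=yaw();T=np.linalg.inv(p["camera_from_world"])
print(p["intrinsics"],p["k1"],"cam in tool",M.T@(T[:3,3]-s["position"]),"axes in tool\n",M.T@T[:3,:3],"yaw",a)
plan(.44,.29,.25,0.2)
E
```

```text
block 158 0.0201 [436.9 347.2] [50.8 25.7] 10.1
conn 126 0.0141 [453.6  94. ] [32.2 38.6] 88.2
adap 34 0.0108 [452.  236.7] [28.6 32.8] 78.6
tape 240 0.0193 [628.9 197.6] [62.2 60.6] 56.5
spool 354 0.0425 [ 551.4 -265.9] [62.4 61.8] 11.9
pot 129 0.0303 [ 463.3 -259.6] [55.6 55.7] 39.7
[[ 0.6034 -0.146   0.005 ]
 [ 0.5822 -0.4027  0.005 ]
 [ 0.4109 -0.3901  0.005 ]
 [ 0.432  -0.1315  0.005 ]] [ 0.5071211  -0.26758139  0.005     ] [np.float64(0.172), np.float64(0.258), np.float64(0.172), np.float64(0.259)]
yaws [np.float64(1.488), np.float64(1.489), np.float64(-0.085), np.float64(-0.073)]
0.66  252  263  257  240  178    5   21   24   24    8   44   77   20    7
0.62  260  263  258  242  186    6   23   24   25    7   76   79   77    5
0.58  255  260  259  246  202    5    7   19    8    5   73   77   76   21
0.54  253  260  255  224   99    5    5    6    9    4   13   51   54   43
0.50    5    7    5    6   17    5    5    7    6    7    6   51   54   51
0.46    5   26    7   23   24    5   14    7    4   18   19    6   41   38
0.42    4   27   22   28   24    5   12    6   20   12   20    6   17   15
0.38    6    5    6    4    5    8    6    5   21    6    5    5   16   15
[[351.54973571   0.         277.55583294]
 [  0.         351.54973571 213.69952394]
 [  0.           0.           1.        ]] -0.03738607486788128 cam in tool [ 0.07380243  0.00101082 -0.16173167] axes in tool
 [[-5.54980461e-04  9.62192555e-01  2.72369564e-01]
 [ 9.99999405e-01  2.78184974e-04  1.05486316e-03]
 [ 9.39212362e-04  2.72369988e-01 -9.62192137e-01]] yaw 1.1860097854457503
tool shift mm [-299.1 -190.4  -28.1] dist 0.356 roll 0.986 q6 -0.18 yaw 1.186
```

```bash
python3 -c "
from h import *
plan(.437,.347,.16,1.747)"
```

```text
tool shift mm [-275.  -138.6   61.9] dist 0.314 roll -0.561 q6 -0.18 yaw 1.186
```

Emit:
{"fn": "arm_command", "kwargs": {"deltas": [1,-0.034,-0.017,0.008,0,1,-0.034,-0.017,0.008,0,1,-0.035,-0.018,0.008,0,1,-0.035,-0.018,0.008,0,1,-0.035,-0.018,0.008,0,1,-0.034,-0.017,0.008,0,1,-0.034,-0.017,0.007,0,1,-0.034,-0.017,0.007,0,1,0,0,0,-0.187,1,0,0,0,-0.187,1,0,0,0,-0.187,1,0,0,0,0], "newtons": 30}}

```text
time: 1.6
position: [0.437, 0.347, 0.1602]
tool_rot: [-0.087, 0.996, -0.0, -0.0]
ft_force: [-0.1, -0.3, 0.7]
grip_width: 0.087
grip_force: 0.0
```

```bash
cat >> h.py <<'E'
def find(n,x,y,h,rad=.045,view=True):
    """cloud fit of an object near (x,y), height h, in the wrist view"""
    im,d,P=shot("wrist"); W=cloud(P,d); W[d<=0]=np.nan
    if view: save(n,im); np.savez(n,im=im,d=d,W=W)
    b=(np.hypot(W[...,0]-x,W[...,1]-y)<rad)
    q=W[b&(W[...,2]>h-.005)&(W[...,2]<h+.006)]
    r=cv2.minAreaRect((q[:,:2]*1000).astype(np.float32))
    print(n,len(q),"ztop",np.median(q[:,2]).round(4),"floor",np.nanmedian(W[b&(W[...,2]<.006)][:,2]).round(4),np.round(r[0],1),np.round(r[1],1),round(r[2],1))
    return np.array(r[0])/1000,r
E
python3 - <<'E'
from h import *
s=status.get_obs();print(s["time"],s["position"],yaw()[0],s["ft_force"])
find("w1",.437,.347,.02,.04)
E
```

```text
1.6 [0.43703731 0.34703379 0.16018531] 1.7446680268675414 [-0.05352557 -0.25358958  0.70997512]
w1 1525 ztop 0.0195 floor -0.0005 [436.8 348.7] [49.8 24.4] 10.6
```

View pics/w1.png

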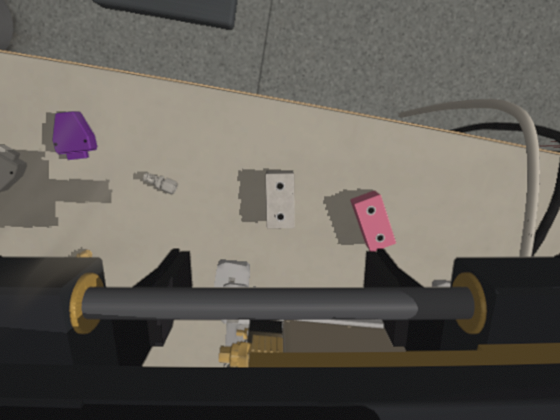

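The block is centred in view at pixel (280,200), and the pink one at (374,221) is near the right finger, so I'll close part way before descending.

Emit:
{"fn": "arm_command", "kwargs": {"deltas": [0.15,0,0.0017,0.0,-0.011,0.15,0,0,0.03,0,0.15,0,0,0.04,0,0.15,0,0,0.04,0,0.15,0,0,0.03,0,0.15,0,0,0.016,0,0.15,0,0,0,0,-1,0,0,0,0,-1,0,0,0,0,-1,0,0,0,0,-1,0,0,0,0,-1,0,0,0,0], "newtons": 30}}

```text
time: 3.15
position: [0.4374, 0.3491, 0.0053]
tool_rot: [-0.093, 0.996, 0.0, 0.001]
ft_force: [-0.3, 0.0, 5.8]
grip_width: 0.0247
grip_force: 30.0
```

```bash
python3 - <<'E'
from h import *
s=status.get_obs();print(s["time"],s["position"],yaw()[0],s["ft_force"],s["grip_width"],s["grip_force"])
W=np.load("w1.npz")["W"]
for n,x,y,h in(("adap",.441,.239,.012),):
    q=W[(np.hypot(W[...,0]-x,W[...,1]-y)<.03)&(W[...,2]>.006)&(W[...,2]<.02)]
    print(n,len(q),q[:,2].max(),cv2.minAreaRect((q[:,:2]*1000).astype(np.float32)))
plan(.5557,-.1873,.12,1.49)
E
```

```text
3.15 [0.43738882 0.34914854 0.00532363] 1.75802554710028 [-0.2705766   0.02611384  5.76112531] 0.024731328840547205 29.997689723968506
adap 363 0.013185659596187893 ((441.27630615234375, 238.62277221679688), (29.84427833557129, 13.383584976196289), 75.92688751220703)
tool shift mm [ -16.5 -549.1 -114.9] dist 0.561 roll 0.268 q6 -1.28 yaw 1.758
```

The block is held: opening 24.7 mm at 30 N. Next, lift and carry it to the tray.

Emit:
{"fn": "arm_command", "kwargs": {"deltas": [-1,0,0,-0.045,0,-1,0,0,-0.045,0,-1,0,0,-0.045,0,-1,-0.001,-0.05,0,0,-1,-0.001,-0.055,0,0,-1,-0.001,-0.055,0,0,-1,-0.002,-0.055,0,0,-1,-0.002,-0.055,0,0,-1,-0.002,-0.055,0,0,-1,-0.002,-0.055,0,0,-1,-0.002,-0.055,0,0,-1,-0.002,-0.055,0,0]}}

```text
time: 4.65
position: [0.5425, -0.1314, 0.139]
tool_rot: [-0.093, 0.996, 0.0, -0.001]
ft_force: [1.8, 0.2, -1.5]
grip_width: 0.0245
grip_force: 30.0
```

Emit:
{"fn": "arm_command", "kwargs": {"deltas": [-1,-0.001,-0.04,0,0,-1,0,-0.02,0,0,-1,0,0,0,0.134,-1,0,0,0,0.134,-1,0,0,0,0,-1,0,0,0,0]}}

```text
time: 5.4
position: [0.5548, -0.1876, 0.1394]
tool_rot: [0.039, 0.999, 0.0, -0.0]
ft_force: [0.2, -0.7, -1.7]
grip_width: 0.0246
grip_force: 30.0
```

```bash
python3 - <<'E'
from h import *
s=status.get_obs();print(s["time"],s["position"],yaw()[0],s["grip_width"])
im,d,P=shot("wrist");save("w2",im);np.savez("w2",im=im,d=d,W=cloud(P,d))
E
```

```text
5.4 [ 0.55476433 -0.18763232  0.13936015] 1.4927394691159623 0.024643587975750978
```

View pics/w2.png

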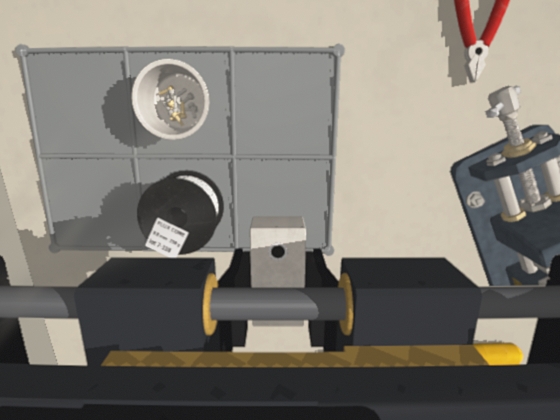

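The wrist view shows the tray corners at about (338,50), (22,50), (54,248) and (330,248). The rib crossings are at (234,157) and (132,157). The back-left pocket is free and the block is gripped above it.

```bash
python3 - <<'E'
from h import *
P=imaging.camera_params("wrist")
px=np.array([(338.5,50),(22,50),(54,248),(329.5,248.5),(234,157),(132.5,156.5)],float)
w=world(P,0,*px.T,z=.005)[:,:2]
t=np.array([(-86,128),(-86,-128),(86,-128),(86,128),(0,42),(0,-42)])/1000
a=t-t.mean(0);b=w-w.mean(0)
th=np.arctan2((a[:,0]*b[:,1]-a[:,1]*b[:,0]).sum(),(a*b).sum());R=np.array([[np.cos(th),-np.sin(th)],[np.sin(th),np.cos(th)]])
c=w.mean(0)-R@t.mean(0);print("yaw",th,"centre",c,"res mm",((w-(t@R.T+c))*1000).round(1).tolist())
for n,p in dict(BL=(42,84),BR=(42,-84),FL=(-42,84),BM=(42,0)).items(): print(n,(R@np.array(p)/1000+c).round(4))
W=np.load("w2.npz")["W"]
q=W[(np.hypot(W[...,0]-.551,W[...,1]+.267)<.045)&(W[...,2]>.038)&(W[...,2]<.05)]
print("spool",cv2.minEnclosingCircle((q[:,:2]*1000).astype(np.float32)),np.median(q[:,2]))
bl=R@np.array([.042,.084])+c
plan(bl[0],bl[1],.0085,np.pi/2+th)
E
```

```text
yaw -0.08459984417865543 centre [ 0.50857785 -0.26264925] res mm [[2.8, -2.4], [2.1, 2.9], [-2.1, 2.7], [-3.9, -1.7], [0.7, 0.1], [0.4, -1.6]]
BL [ 0.5575 -0.1825]
BR [ 0.5433 -0.3499]
FL [ 0.4738 -0.1754]
BM [ 0.5504 -0.2662]
spool ((552.3994750976562, -267.1488342285156), 33.19825744628906) 0.041611381101595846
tool shift mm [ -2.3   5.5 130.9] dist 0.131 roll 0.006 q6 -2.01 yaw 1.492
```

Emit:
{"fn": "arm_command", "kwargs": {"deltas": [-1,-0.002,0.003,0.04,0,-1,0,0,0.045,0,-1,0,0,0.03,0,-1,0,0,0.01,0,-1,0,0,0.0055,0,-1,0,0,0,0,0,0,0,0,0,0,0,0,0,0,0,0,0,0,0,0,0,0,-0.03,0,0,0,0,-0.06,0,0,0,0,-0.04,0]}}

```text
time: 6.95
position: [0.558, -0.1861, 0.1416]
tool_rot: [0.04, 0.999, -0.001, 0.001]
ft_force: [-0.1, -0.6, 0.5]
grip_width: 0.0438
grip_force: 0.0
```

```bash
python3 - <<'E'
from h import *
s=status.get_obs();print(s["time"],s["position"],yaw()[0],s["grip_width"],s["ft_force"])
im,d,P=shot("top");W=cloud(P,d);W[d<=0]=np.nan
W2=world(P,0,np.array([379.4,408.4]),np.array([208.,210]),z=.005);print("crossings",W2)
plan(.455,.095,.16)
E
```

```text
6.95 [ 0.55798322 -0.18608507  0.14162002] 1.490002662562608 0.043795444765904336 [-0.07247232 -0.64847596  0.48292204]
crossings [[ 0.51280537 -0.22226935  0.005     ]
 [ 0.50414617 -0.31028643  0.005     ]]
tool shift mm [127.9 272.9 -16.1] dist 0.302
```

Emit:
{"fn": "arm_command", "kwargs": {"deltas": [0.2,0.018,0.039,-0.002,0,0.2,0.018,0.039,-0.002,0,0.2,0.018,0.039,-0.002,0,0.2,0.018,0.039,-0.002,0,0.2,0.018,0.039,-0.003,0,0.2,0.019,0.039,-0.003,0,0.2,0.019,0.039,-0.003,0,0.2,0,0,0,0]}}

```text
time: 8.0
position: [0.4498, 0.0989, 0.1563]
tool_rot: [0.038, 0.999, 0.0, -0.001]
ft_force: [0.8, -0.1, 0.2]
grip_width: 0.0523
grip_force: 0.0
```

```bash
python3 - <<'E'
from h import *
s=status.get_obs();print(s["time"],s["position"],yaw()[0])
find("w3",.4536,.094,.014,.035)
im=cv2.imread("pics/w3.png");cv2.imwrite("pics/w3c.png",cv2.resize(im[80:280,160:420],None,fx=3,fy=3,interpolation=3))
E
```

```text
8.0 [0.44983559 0.09890227 0.15625059] 1.494367730569191
w3 1320 ztop 0.0138 floor -0.0005 [453.3  91.8] [32.7 41.4] 66.7
```

View pics/w3c.png

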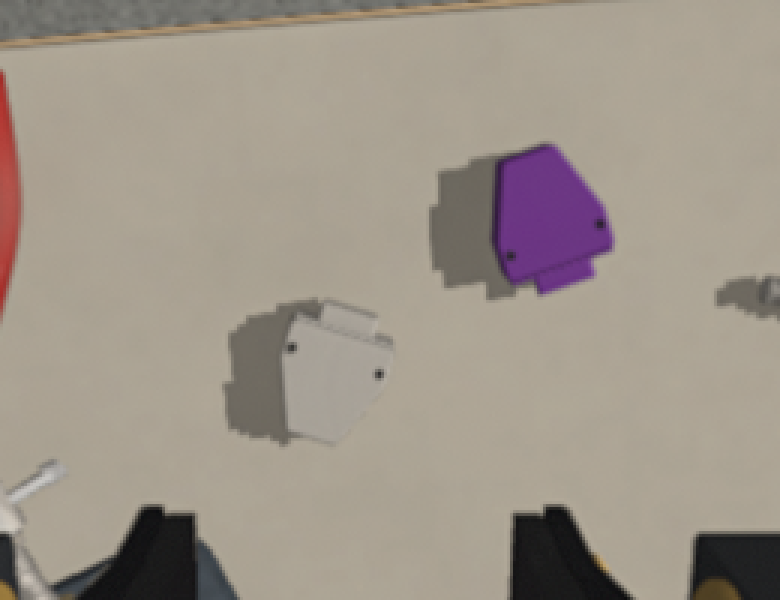

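The grey connector is centred at about (335,372) in the crop. Its plug end points towards the robot and its width axis is about 67° in world axes, which matches the fit. The purple one, 87 mm away, is clear.

Emit:
{"fn": "arm_command", "kwargs": {"deltas": [0.25,-0.004,-0.007,0,0,0.25,0,0,0.03,0.16,0.25,0,0,0.04,0.16,0.25,0,0,0.04,0,0.25,0,0,0.03,0,0.25,0,0,0.012,0,0.25,0,0,0,0,-1,0,0,0,0,-1,0,0,0,0,-1,0,0,0,0,-1,0,0,0,0], "newtons": 20}}

```text
time: 9.43
position: [0.4557, 0.0895, 0.0048]
tool_rot: [0.199, 0.98, 0.0, 0.001]
ft_force: [0.2, -0.5, 6.4]
grip_width: 0.0316
grip_force: 20.0
```

```bash
python3 - <<'E'
from h import *
s=status.get_obs();print(s["time"],s["position"],yaw()[0],s["ft_force"],s["grip_width"],s["grip_force"],s["q"])
plan(.5427,-.3523,.14,1.486)
E
```

```text
9.425 [0.45567777 0.08947926 0.00480505] 1.170390269672169 [ 0.17155149 -0.53173752  6.4362233 ] 0.03155431778073147 19.9963127492083 [-4.74037494e-02  7.26281730e-01  1.98437410e+00 -2.24213649e-04
  4.29349069e-01 -1.21758988e+00]
tool shift mm [-252.5 -372.9 -135. ] dist 0.47 roll -0.316 q6 -1.22 yaw 1.17
```

Emit:
{"fn": "arm_command", "kwargs": {"deltas": [-1,0,0,-0.045,0,-1,0,0,-0.045,0,-1,0,0,-0.045,0,-1,-0.025,-0.037,0,0,-1,-0.029,-0.042,0,0,-1,-0.029,-0.042,0,0,-1,-0.029,-0.042,0,0,-1,-0.029,-0.042,0,0,-1,-0.029,-0.042,0,0,-1,-0.029,-0.042,0,0,-1,-0.029,-0.042,0,0,-1,-0.026,-0.04,0,0]}}

```text
time: 10.92
position: [0.5443, -0.3527, 0.1388]
tool_rot: [0.199, 0.98, 0.0, -0.0]
ft_force: [1.0, -0.6, 0.4]
grip_width: 0.0314
grip_force: 20.0
```

Emit:
{"fn": "arm_command", "kwargs": {"deltas": [-1,0,0,0,-0.158,-1,0,0,0,-0.158,-1,0,0,0,0,-1,0,0,0,0]}}

```text
time: 11.42
position: [0.5442, -0.3508, 0.1389]
tool_rot: [0.043, 0.999, 0.0, -0.0]
ft_force: [-0.2, 1.0, -0.7]
grip_width: 0.0316
grip_force: 20.0
```

```bash
python3 - <<'E'
from h import *
s=status.get_obs();print(s["time"],s["position"],yaw()[0],s["grip_width"],s["grip_force"],s["q"][5])
plan(.5458,-.3526,.008,1.486)
E
```

```text
11.425 [ 0.5441736  -0.35081795  0.13890586] 1.4840825148456849 0.03161522676541895 19.996796174382325 -2.229042792000177
tool shift mm [ -1.8  -1.7 130.9] dist 0.131 roll -0.002 q6 -2.23 yaw 1.484
```

Emit:
{"fn": "arm_command", "kwargs": {"deltas": [-1,-0.002,-0.002,0.04,0,-1,0,0,0.045,0,-1,0,0,0.03,0,-1,0,0,0.01,0,-1,0,0,0.006,0,-1,0,0,0,0,0.1,0,0,0,0,0.1,0,0,0,0,0.1,0,0,0,0,0.1,0,0,-0.03,0,0.1,0,0,-0.06,0,0.1,0,0,-0.04,0]}}

```text
time: 12.92
position: [0.5468, -0.354, 0.1407]
tool_rot: [0.042, 0.999, -0.001, 0.001]
ft_force: [-0.1, -0.5, -0.4]
grip_width: 0.0479
grip_force: 0.0
```

```bash
python3 - <<'E'
from h import *
s=status.get_obs();print(s["time"],s["position"],yaw()[0],s["grip_width"],s["q"][5])
find("w4",.5427,-.3523,.015,.038)
plan(.441,.239,.15,-.246)
E
```

```text
12.925 [ 0.54679086 -0.35400713  0.14073249] 1.4859935149459318 0.04792301497990282 -2.2317797056075674
w4 1498 ztop 0.0158 floor 0.0015 [ 543.6 -353.6] [32.7 41.3] 85.5
tool shift mm [158.  583.7  -9.6] dist 0.605 roll -1.409 q6 -2.23 yaw 1.486
```

View pics/w4.png

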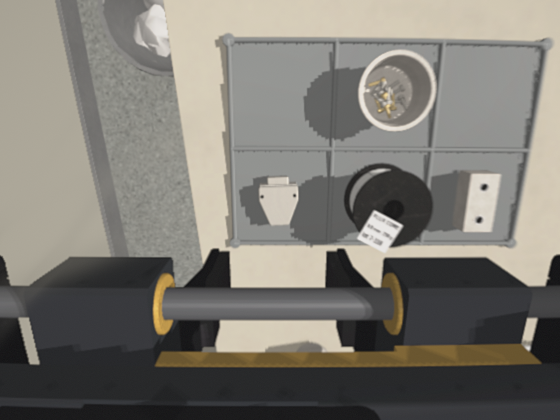

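The wrist view shows the connector in the back-right pocket at about (279,200) and the block in the back-left one at (478,202), with the spool between them. I'll check the tray pose once more from these corners: (229,41), (547,45), (237,243), (512,243), and crossings (333,149) and (438,150).

```bash
python3 - <<'E'
from h import *
P=imaging.camera_params("wrist")
px=np.array([(547,45),(229,41),(236,243),(513,243),(438,150),(333,149)],float)
w=world(P,0,*px.T,z=.005)[:,:2]
t=np.array([(-86,128),(-86,-128),(86,-128),(86,128),(0,42),(0,-42)])/1000
a=t-t.mean(0);b=w-w.mean(0)
th=np.arctan2((a[:,0]*b[:,1]-a[:,1]*b[:,0]).sum(),(a*b).sum());R=np.array([[np.cos(th),-np.sin(th)],[np.sin(th),np.cos(th)]])
c=w.mean(0)-R@t.mean(0);print("yaw",th,"centre",c,"res mm",((w-(t@R.T+c))*1000).round(1).tolist())
for n,p in dict(BL=(42,84),BR=(42,-84),FL=(-42,84),BM=(42,0)).items(): print(n,(R@np.array(p)/1000+c).round(4))
W=np.load("w4.npz")["W"]
q=W[(np.hypot(W[...,0]-.557,W[...,1]+.185)<.04)&(W[...,2]>.016)&(W[...,2]<.027)]
print("block",cv2.minAreaRect((q[:,:2]*1000).astype(np.float32)))
q=W[(np.hypot(W[...,0]-.552,W[...,1]+.267)<.045)&(W[...,2]>.038)&(W[...,2]<.05)]
print("spool",cv2.minAreaRect((q[:,:2]*1000).astype(np.float32)))
E
```

```text
yaw -0.0831934992198679 centre [ 0.51340424 -0.26276278] res mm [[1.3, -1.9], [0.5, -0.8], [-1.0, -0.9], [-0.8, 0.3], [0.5, 4.6], [-0.6, -1.3]]
BL [ 0.5622 -0.1825]
BR [ 0.5483 -0.35  ]
FL [ 0.4785 -0.1756]
BM [ 0.5553 -0.2663]
block ((558.0550537109375, -186.09413146972656), (26.48992156982422, 50.379215240478516), 85.30636596679688)
spool ((551.434814453125, -266.2932434082031), (62.097084045410156, 63.09866714477539), 16.29176139831543)
```

The corner clicks scatter by about 5 mm, so I'll fit the rib grid directly to the saved images.

```bash
cat >> h.py <<'E'
def project(P,w):
    K=np.array(P["intrinsics"]);T=np.array(P["camera_from_world"])
    c=w@T[:3,:3].T+T[:3,3];a=c[...,0]/-c[...,2];b=-c[...,1]/-c[...,2];s=1+P["k1"]*(a*a+b*b)
    return K[0,0]*a*s+K[0,2],K[1,1]*b*s+K[1,2]
def fit_tray(im,P):
    g=cv2.GaussianBlur(cv2.cvtColor(im,cv2.COLOR_RGB2GRAY).astype(np.float32),(0,0),.7)
    s=np.linspace(-1,1,160)
    L=[]  # rib points and points 5 mm to the pocket side
    for x,o in((-.084,1),(0,1),(0,-1),(.084,-1)):
        L.append((np.c_[0*s+x,s*.12],np.c_[0*s+x+.005*o,s*.12]))
    for y,o in((-.126,1),(-.042,1),(-.042,-1),(.042,1),(.042,-1),(.126,-1)):
        L.append((np.c_[s*.08,0*s+y],np.c_[s*.08,0*s+y+.005*o]))
    def at(p,c,th,z):
        R=np.array([[np.cos(th),-np.sin(th)],[np.sin(th),np.cos(th)]]);q=p@R.T+c
        u,v=project(P,np.c_[q,np.full(len(q),z)])
        return cv2.remap(g,u.astype(np.float32)[None],v.astype(np.float32)[None],cv2.INTER_LINEAR,borderValue=-1)[0]
    def score(x):
        t=0
        for a,b in L:
            A=at(a,x[:2],x[2],.005);B=at(b,x[:2],x[2],.002);m=(A>=0)&(B>=0)
            if m.sum()>20: t+=np.clip((A-B)[m],-15,15).sum()/len(s)
        return t
    best=max((score((x,y,th)),x,y,th) for x in np.arange(.500,.5201,.001) for y in np.arange(-.274,-.2559,.001) for th in(-.09,-.083,-.076))
    from scipy.optimize import minimize
    r=minimize(lambda x:-score((x[0],x[1],x[2])),best[1:],method="Nelder-Mead",options=dict(initial_simplex=[np.array(best[1:])+e for e in([0,0,0],[.002,0,0],[0,.002,0],[0,0,.01])]))
    return -r.fun,r.x
E
python3 - <<'E'
from h import *
P=imaging.camera_params("wrist")
sc,x=fit_tray(np.load("w4.npz")["im"],P);print("w4",sc,x.round(4))
R=np.array([[np.cos(x[2]),-np.sin(x[2])],[np.sin(x[2]),np.cos(x[2])]])
for n,p,m in(("BL",(42,84),(558.,-186.1)),("BR",(42,-84),(543.6,-353.6)),("FL",(-42,84),None)):
    w=R@np.array(p)+x[:2]*1000;print(n,w.round(1),"" if m is None else (R.T@(np.array(m)-w)).round(1))
print("top",fit_tray(np.load("top0.npz")["im"],imaging.camera_params("top")))
E
```

```text
w4 64.88076782226562 [ 0.5201 -0.2621 -0.0889]
BL [ 569.4 -182.1] [-11.  -5.]
BR [ 554.5 -349.5] [-10.4  -5.1]
FL [ 485.7 -174.7] 
top (np.float64(41.32799530029297), array([ 0.51545766, -0.27273075, -0.07851791]))
```

```bash
python3 - <<'E'
import re
s=open("h.py").read()
s=s.replace("((-.084,1),(0,1),(0,-1),(.084,-1))","((0,1),(0,-1))").replace("((-.126,1),(-.042,1),(-.042,-1),(.042,1),(.042,-1),(.126,-1))","((-.042,1),(-.042,-1),(.042,1),(.042,-1))")
open("h.py","w").write(s)
from h import *
P=imaging.camera_params("wrist");im=np.load("w4.npz")["im"]
sc,x=fit_tray(im,P);print("w4",sc,x.round(4))
R=np.array([[np.cos(x[2]),-np.sin(x[2])],[np.sin(x[2]),np.cos(x[2])]])
for n,p,m in(("BL",(42,84),(558.,-186.1)),("BR",(42,-84),(543.6,-353.6)),("FL",(-42,84),None)):
    w=R@np.array(p)+x[:2]*1000;print(n,w.round(1),"" if m is None else (R.T@(np.array(m)-w)).round(1))
for dz in(0,):
  for lines in([[(x_,y_) for y_ in(-.128,-.042,.042,.128)] for x_ in(-.086,0,.086)]):
    q=np.array(lines)@R.T+x[:2];u,v=project(P,np.c_[q,[.005]*4]);
    for i in range(3): cv2.line(im,(int(u[i]),int(v[i])),(int(u[i+1]),int(v[i+1])),(255,0,0),1)
for y_ in(-.128,-.042,.042,.128):
    q=np.array([(-.086,y_),(0,y_),(.086,y_)])@R.T+x[:2];u,v=project(P,np.c_[q,[.005]*3])
    for i in range(2): cv2.line(im,(int(u[i]),int(v[i])),(int(u[i+1]),int(v[i+1])),(255,0,0),1)
save("fit",cv2.resize(im[20:270,200:560],None,fx=2.2,fy=2.2,interpolation=0))
E
```

```text
w4 33.9424934387207 [ 0.52   -0.262  -0.0896]
BL [ 569.4 -182.1] [-11.  -5.]
BR [ 554.3 -349.5] [-10.3  -5.1]
FL [ 485.7 -174.6]
```

View pics/fit.png

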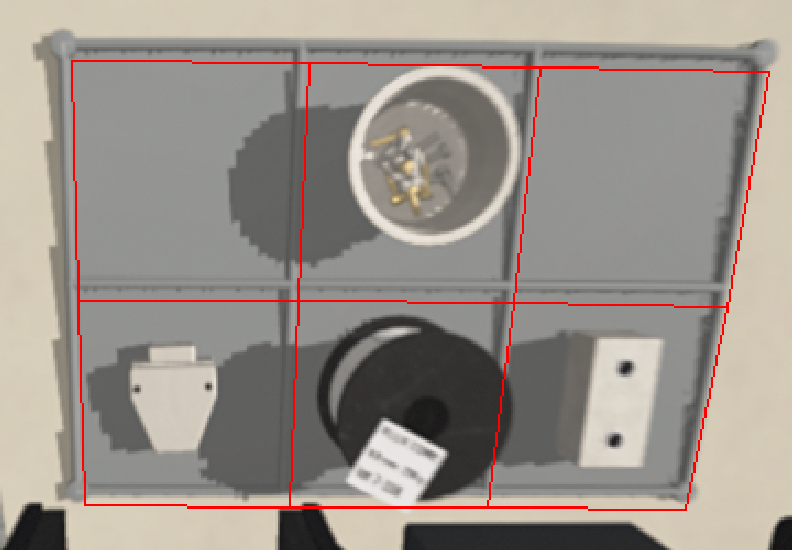

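The rib fit got caught on shadow edges, so I'm discarding it. Instead I'll measure offsets from rib pixels read off this enlarged view. For the back-right pocket the rib centres are at (180,285), (180,493), (67,390) and (290,390). For the back-left pocket they are at (620,287), (600,494), (499,390) and (703,400).

```bash
python3 - <<'E'
from h import *
P=imaging.camera_params("wrist");th=-.084;ex=np.array([np.cos(th),np.sin(th)]);ey=np.array([-ex[1],ex[0]])
def w(p,z=.005): return world(P,0,np.array(p[0]/2.2+200-.27),np.array(p[1]/2.2+20-.27),z=z)[:2]*1000
for n,pk,m in(("BR",((180,285),(180,493),(67,390),(290,390)),(543.6,-353.6)),("BL",((620,287),(600,494),(499,390),(703,400)),(558,-186.1))):
    a,b,c,d=map(w,pk); X=(a@ex,b@ex);Y=(c@ey,d@ey)
    print(n,"rib spacing",X[1]-X[0],Y[1]-Y[0],"obj-centre",np.array(m)@ex-sum(X)/2,np.array(m)@ey-sum(Y)/2,"centre",ex*sum(X)/2+ey*sum(Y)/2)
# object from pixels
for z,p in((.017,((182,346),(182,452),(130,395),(215,395))),(.022,((628,337),(618,467),(585,400),(655,400)))):
    q=[w(k,z) for k in p];print("px obj",(q[0]@ex+q[1]@ex)/2*ex+(q[2]@ey+q[3]@ey)/2*ey)
E
```

```text
BR rib spacing 86.01693529965905 89.65549525024488 obj-centre -5.147884793253752 -0.2719679804512225 centre [ 548.75255219 -353.76090493]
BL rib spacing 86.32906064482574 84.99065371213933 obj-centre -5.109915043555361 -3.8733528672224224 centre [ 563.41687701 -182.66903255]
px obj [ 548.4217132  -356.02618349]
px obj [ 562.62841217 -184.88586175]
```

In the pixel method both objects lie within about 2.5 mm of their pocket centres, so I'll leave them. Next is the adapter.

Emit:
{"fn": "arm_command", "kwargs": {"deltas": [0,0.013,0.048,0,0,0,0.013,0.048,0,0,0,0.013,0.048,0,0,0,0.013,0.049,0,0,0,0.013,0.049,-0.002,0,0,0.013,0.049,-0.002,0,0,0.013,0.049,-0.002,0,0,0.013,0.049,-0.002,0,0,0.013,0.049,-0.002,0,0,0.013,0.049,0,0,0,0.014,0.049,0,0,0,0.014,0.048,0,0]}}

```text
time: 14.48
position: [0.4378, 0.2435, 0.1482]
tool_rot: [0.042, 0.999, 0.0, 0.0]
ft_force: [0.2, -0.3, 0.0]
grip_width: 0.0434
grip_force: 0.0
```

Emit:
{"fn": "arm_command", "kwargs": {"deltas": [0,0,0,0,0.173,0,0,0,0,0.173,0,0,0,0,0.173,0,0,0,0,0.173,0,0,0,0,0.173,0,0,0,0,0.173,0,0,0,0,0.173,0,0,0,0,0.173,0,0,0,0,0.173,0,0,0,0,0.173,0,0,0,0,0]}}

```text
time: 15.85
position: [0.4382, 0.2419, 0.1481]
tool_rot: [0.787, 0.617, 0.0, 0.0]
ft_force: [-0.0, -0.3, -0.7]
grip_width: 0.0439
grip_force: 0.0
```

```bash
python3 - <<'E'
from h import *
s=status.get_obs();print(s["time"],s["position"],yaw()[0],s["q"][5])
c,r=find("w5",.4413,.2386,.011,.03)
plan(c[0],c[1],.004,-.246)
E
```

```text
15.85 [0.43816221 0.24185075 0.14814982] -0.24201149318508602 0.5227727440962222
w5 394 ztop 0.0097 floor -0.0004 [441.5 239. ] [30.  12.5] 76.3
tool shift mm [ -2.    3.9 144.1] dist 0.144 roll 0.005 q6 0.52 yaw -0.241
```

Emit:
{"fn": "arm_command", "kwargs": {"deltas": [0,-0.002,0.004,0.03,0,0,0,0,0.04,0,0,0,0,0.04,0,0,0,0,0.025,0,0,0,0,0.011,0,0,0,0,0,0,-1,0,0,0,0,-1,0,0,0,0,-1,0,0,0,0,-1,0,0,0,0,-1,0,0,0,0], "newtons": 20}}

```text
time: 17.27
position: [0.4417, 0.239, 0.0023]
tool_rot: [0.788, 0.616, 0.0, 0.0]
ft_force: [0.3, -0.2, 1.8]
grip_width: 0.0108
grip_force: 20.0
```

```bash
python3 - <<'E'
from h import *
s=status.get_obs();print(s["time"],s["position"],yaw()[0],s["ft_force"],s["grip_width"],s["grip_force"])
plan(.4749,-.1769,.14,-.084)
E
```

```text
17.275 [0.44170232 0.23900125 0.00227171] -0.24395411476665854 [ 0.2602753  -0.22086926  1.75603339] 0.010842513439481607 20.000334978103638
tool shift mm [-395.5  132.7 -137.8] dist 0.439 roll -0.16 q6 0.52 yaw -0.244
```

Emit:
{"fn": "arm_command", "kwargs": {"deltas": [-1,0,0,-0.046,0,-1,0,0,-0.046,0,-1,0,0,-0.046,0,-1,-0.044,0.015,0,0,-1,-0.044,0.015,0,0,-1,-0.044,0.015,0,0,-1,-0.044,0.015,0,0,-1,-0.044,0.015,0,0,-1,-0.044,0.015,0,0,-1,-0.044,0.015,0,0,-1,-0.044,0.014,0,0,-1,-0.043,0.014,0,0]}}

```text
time: 18.77
position: [0.4749, -0.1779, 0.14]
tool_rot: [0.788, 0.616, 0.0, -0.0]
ft_force: [1.0, 0.3, 0.3]
grip_width: 0.0111
grip_force: 20.0
```

Emit:
{"fn": "arm_command", "kwargs": {"deltas": [-1,0,0,0,-0.16,-1,0,0,0,0,-1,0,0,0,0]}}

```text
time: 19.15
position: [0.4748, -0.1758, 0.1399]
tool_rot: [0.737, 0.676, -0.0, -0.0]
ft_force: [0.0, -0.3, -0.5]
grip_width: 0.0107
grip_force: 20.0
```

```bash
python3 - <<'E'
from h import *
s=status.get_obs();print(s["time"],s["position"],yaw()[0],s["grip_width"],s["grip_force"])
plan(.4749,-.1769,.0055,-.084)
im,d,P=shot("wrist");save("w6",im)
E
```

```text
19.15 [ 0.47479401 -0.17577406  0.13989695] -0.0856201227784695 0.010659372571527737 19.999975562095642
tool shift mm [ -1.2   0.3 134.4] dist 0.134 roll -0.002 q6 -0.49 yaw -0.086
```

View pics/w6.png

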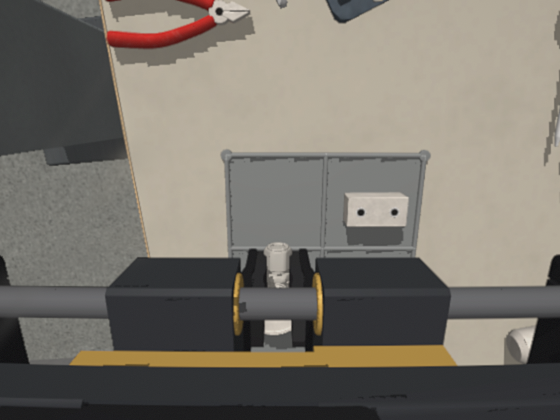

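The view shows the adapter gripped at (278,270) above the front-left pocket, with the block in the back-left pocket at (377,209). I'll lower it, release and back off.

Emit:
{"fn": "arm_command", "kwargs": {"deltas": [-1,-0.001,0,0.04,0,-1,0,0,0.045,0,-1,0,0,0.033,0,-1,0,0,0.012,0,-1,0,0,0.005,0,-1,0,0,0,0,-0.2,0,0,0,0,-0.2,0,0,0,0,-0.2,0,0,0,0,-0.2,0,0,-0.03,0,-0.2,0,0,-0.06,0,-0.2,0,0,-0.05,0]}}

```text
time: 20.7
position: [0.475, -0.1775, 0.1468]
tool_rot: [0.736, 0.677, 0.0, 0.0]
ft_force: [1.0, -0.1, 0.2]
grip_width: 0.0346
grip_force: 0.0
```

```bash
python3 - <<'E'
from h import *
s=status.get_obs();print(s["time"],s["position"],yaw()[0],s["grip_width"],s["q"][5])
find("w7",.4749,-.1769,.013,.03)
plan(.605,.197,.16,0)
E
```

```text
20.7 [ 0.47502256 -0.17747177  0.14684144] -0.08412514504846513 0.03458136529029008 -0.494086882340875
w7 394 ztop 0.0119 floor 0.0016 [ 476.7 -178.1] [29.7 13.1] 84.9
tool shift mm [385.5  94.9  -8.5] dist 0.397 roll -0.084 q6 -0.49 yaw -0.084
```

The adapter sits at (0.4767,-0.1781), within 2 mm of the target. For the tape I'll turn the camera side away from the machine, to a closing line of about 2.6 rad.

Emit:
{"fn": "arm_command", "kwargs": {"deltas": [0,0,0,-0.01,-0.179,0.2,0,0,0,-0.179,0.5,0,0,0,-0.179,1,0,0,0,-0.179,1,0,0,0,-0.179,1,0,0,0,-0.179,1,0,0,0,-0.179,1,0,0,0,-0.179,1,0,0,0,-0.179,1,0,0,0,-0.179,1,0,0,0,-0.179,1,0,0,0,0]}}

```text
time: 22.25
position: [0.4749, -0.1773, 0.155]
tool_rot: [-0.155, 0.988, 0.0, -0.0]
ft_force: [0.3, -0.0, -0.1]
grip_width: 0.087
grip_force: 0.0
```

```bash
python3 - <<'E'
from h import *
s=status.get_obs();print(s["position"],s["q"][5])
plan(.629,.198,.16,2.6)
E
```

```text
[ 0.47489116 -0.17732875  0.15495597] -2.461024598923136
tool shift mm [-261.9  309.9   -5. ] dist 0.406 roll -0.717 q6 -2.46 yaw 1.883
```

Emit:
{"fn": "arm_command", "kwargs": {"deltas": [1,-0.029,0.034,-0.001,0,1,-0.029,0.034,-0.001,0,1,-0.029,0.034,-0.001,0,1,-0.029,0.034,-0.001,0,1,-0.029,0.035,-0.001,0,1,-0.029,0.035,0,0,1,-0.029,0.035,0,0,1,-0.029,0.035,0,0,1,-0.03,0.034,0,0,1,0,0,0,-0.179,1,0,0,0,-0.179,1,0,0,0,-0.179]}}

```text
time: 23.75
position: [0.6281, 0.1986, 0.1596]
tool_rot: [-0.414, 0.91, 0.0, -0.0]
ft_force: [0.2, 0.5, -0.2]
grip_width: 0.0871
grip_force: 0.0
```

Emit:
{"fn": "arm_command", "kwargs": {"deltas": [1,0,0,0,-0.179,1,0,0,0,0,1,0,0,0,0]}}

```text
time: 24.12
position: [0.6283, 0.1983, 0.1599]
tool_rot: [-0.491, 0.871, 0.0, -0.0]
ft_force: [-0.3, 0.5, -1.5]
grip_width: 0.0869
grip_force: 0.0
```

```bash
python3 - <<'E'
from h import *
s=status.get_obs();print(s["time"],s["position"],s["q"][5])
c,r=find("w8",.629,.198,.02,.04)
W=np.load("w8.npz")["W"]
q=W[(np.hypot(W[...,0]-.629,W[...,1]-.198)<.05)&(W[...,2]>.015)&(W[...,2]<.03)]
(u,v),R=cv2.minEnclosingCircle((q[:,:2]*1000).astype(np.float32));print("circle",u,v,R,"tape")
q=W[(W[...,2]>.06)&(W[...,2]<.3)&(np.hypot(W[...,0]-.629,W[...,1]-.198)<.2)]
D=np.hypot(q[:,0]-s["position"][0],q[:,1]-s["position"][1]);print("high near",[(q[(D>a)&(D<a+.02)].mean(0).round(3).tolist()) for a in(.06,.08,.1,.12) if ((D>a)&(D<a+.02)).any()])
plan(c[0],c[1],.006,2.6)
E
```

```text
24.125 [0.62829178 0.1983202  0.15989194] -2.4606488166911613
w8 2552 ztop 0.0185 floor -0.0005 [629.8 198. ] [62.  61.6] 81.8
circle 627.90087890625 196.6682586669922 33.181053161621094 tape
high near [[0.614, 0.17, 0.249], [0.61, 0.166, 0.236], [0.623, 0.312, 0.085], [0.616, 0.14, 0.073]]
tool shift mm [ -0.5  -1.4 153.9] dist 0.154 roll -0.002 q6 -2.46 yaw 2.598
```

View pics/w8.png

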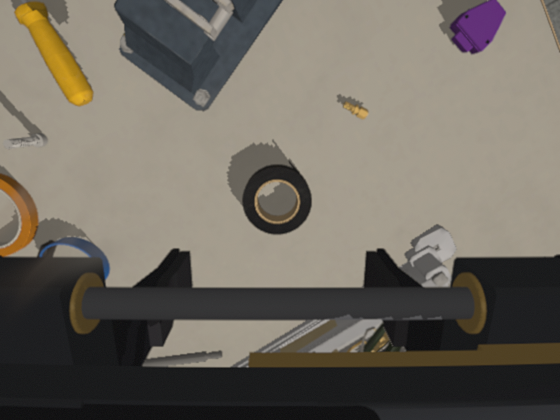

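The tape is centred at (277,200) in view. The machine foot at (435,255) and the blue ring at (75,262) are clear of the fingers, so I can descend.

Emit:
{"fn": "arm_command", "kwargs": {"deltas": [1,-0.0005,-0.0014,0.03,0,1,0,0,0.045,0,1,0,0,0.045,0,1,0,0,0.025,0,1,0,0,0.008,0,1,0,0,0,0,-1,0,0,0,0,-1,0,0,0,0,-1,0,0,0,0,-1,0,0,0,0], "newtons": 20}}

```text
time: 25.42
position: [0.6301, 0.1982, 0.0078]
tool_rot: [-0.493, 0.87, -0.0, 0.0]
ft_force: [-0.8, 1.1, 3.1]
grip_width: 0.0608
grip_force: 20.0
```

```bash
python3 - <<'E'
from h import *
s=status.get_obs();print(s["time"],s["position"],yaw()[0],s["ft_force"],s["grip_width"],s["grip_force"],s["q"][5])
plan(.552,-.2665,.16,1.6)
E
```

```text
25.425 [0.63014316 0.19818366 0.00779679] 2.6009534216737293 [-0.78934826  1.11414631  3.09446898] 0.06084176927088057 20.003998933243565 -2.465250531064134
tool shift mm [ 438.5 -172.2 -152.4] dist 0.495 roll 1.001 q6 -2.47 yaw 2.601
```

Emit:
{"fn": "arm_command", "kwargs": {"deltas": [-1,0,0,-0.035,0,-1,0,0,-0.04,0,-1,0,0,-0.04,0,-1,0,0,-0.037,0,-1,0.045,-0.018,0,0,-1,0.045,-0.018,0,0,-1,0,0,0,0.167,-1,0,0,0,0.167,-1,0,0,0,0.167,-1,0,0,0,0.167,-1,0,0,0,0.167,-1,0,0,0,0.167]}}

```text
time: 26.92
position: [0.6141, 0.1023, 0.1588]
tool_rot: [-0.011, 1.0, -0.0, -0.0]
ft_force: [-0.0, 0.0, -1.0]
grip_width: 0.0608
grip_force: 20.0
```

```bash
python3 - <<'E'
from h import *
s=status.get_obs();print(s["time"],s["position"],s["grip_width"],s["grip_force"],s["q"][5])
plan(.552,-.2665,.14,1.6)
E
```

```text
26.925 [0.61411411 0.1022984  0.15877398] 0.06076369397732771 19.990211044350872 -1.6074975458590055
tool shift mm [  70.4 -367.3   18.8] dist 0.374 roll -0.007 q6 -1.61 yaw 1.593
```

Emit:
{"fn": "arm_command", "kwargs": {"deltas": [-1,0.008,-0.04,0,0,-1,0.008,-0.041,0,0,-1,0.008,-0.041,0,0,-1,0.008,-0.041,0,0,-1,0.008,-0.041,0.003,0,-1,0.008,-0.041,0.004,0,-1,0.008,-0.041,0.004,0,-1,0.007,-0.041,0.004,0,-1,0.007,-0.04,0.004,0,-1,0,0,0,0,-1,0,0,0,0]}}

```text
time: 28.3
position: [0.5544, -0.2659, 0.1398]
tool_rot: [-0.014, 1.0, 0.001, -0.0]
ft_force: [0.1, -0.0, -0.7]
grip_width: 0.0609
grip_force: 20.0
```

```bash
python3 - <<'E'
from h import *
s=status.get_obs();print(s["time"],s["position"],s["grip_width"],s["q"][5])
im,d,P=shot("wrist");W=cloud(P,d);W[d<=0]=np.nan;np.savez("w9",im=im,d=d,W=W)
for n,x,y,h,r in(("block",.558,-.186,.022,.035),("conn",.5436,-.3536,.017,.035)):
    q=W[(np.hypot(W[...,0]-x,W[...,1]-y)<r)&(W[...,2]>h-.006)&(W[...,2]<h+.006)]
    rr=cv2.minAreaRect((q[:,:2]*1000).astype(np.float32));print(n,len(q),np.round(rr[0],1),np.round(rr[1],1))
im,d,P=shot("top");W=cloud(P,d);W[d<=0]=np.nan;save("t2",im)
plan(.552,-.2665,.0508)
E
```

```text
28.3 [ 0.55436004 -0.26587255  0.13975265] 0.06093515612085657 -2.2276639805765956
block 1849 [ 557.7 -185.7] [25.7 50.6]
conn 1523 [ 543.7 -352.7] [32.  41.1]
tool shift mm [ 2.8 -1.4 89.2] dist 0.089
```

Emit:
{"fn": "arm_command", "kwargs": {"deltas": [-1,0.003,-0.0005,0.03,0,-1,0,0,0.035,0,-1,0,0,0.015,0,-1,0,0,0.007,0,-1,0,0,0.002,0,-1,0,0,0,0,-1,0,0,0,0]}}

```text
time: 29.28
position: [0.5524, -0.2675, 0.052]
tool_rot: [-0.014, 1.0, -0.001, 0.001]
ft_force: [-0.4, -0.2, -0.4]
grip_width: 0.0611
grip_force: 20.0
```

```bash
python3 - <<'E'
from h import *
s=status.get_obs();print(s["time"],s["position"],s["grip_width"],s["ft_force"])
E
```

```text
29.275 [ 0.55237156 -0.26745932  0.05195827] 0.061121676200938876 [-0.40111267 -0.16848839 -0.36031178]
```

Emit:
{"fn": "arm_command", "kwargs": {"deltas": [-1,0.001,0.001,0.0015,0,-1,0,0,0,0,0.7,0,0,0,0,0.7,0,0,0,0,0.7,0,0,0,0,0.7,0,0,0,0,0.7,0,0,-0.02,0,0.7,0,0,-0.05,0,0.7,0,0,-0.06,0,0.7,0,0,0,0,0.7,0,0,0,0]}}

```text
time: 30.65
position: [0.5504, -0.2658, 0.1794]
tool_rot: [-0.014, 1.0, 0.0, -0.0]
ft_force: [-0.4, -0.6, -0.6]
grip_width: 0.074
grip_force: 0.0
```

```bash
python3 - <<'E'
from h import *
s=status.get_obs();print(s["time"],s["position"],s["grip_width"],s["ft_force"])
im,d,P=shot("wrist");W=cloud(P,d);W[d<=0]=np.nan;save("w10",im)
for n,x,y,h,r in(("tape",.552,-.267,.062,.045),("block",.558,-.186,.022,.035),("conn",.5436,-.3536,.017,.035),("adap",.4767,-.178,.013,.03)):
    q=W[(np.hypot(W[...,0]-x,W[...,1]-y)<r)&(W[...,2]>h-.006)&(W[...,2]<h+.006)]
    rr=cv2.minAreaRect((q[:,:2]*1000).astype(np.float32));print(n,len(q),np.median(q[:,2]).round(4),np.round(rr[0],1),np.round(rr[1],1))
E
```

```text
30.65 [ 0.55037892 -0.26576318  0.17943135] 0.07402212570593186 [-0.38684254 -0.61971709 -0.60136247]
tape 2947 0.0605 [ 550.4 -265.8] [61.8 61.6]
block 1439 0.0214 [ 557.6 -185.7] [25.7 50.4]
conn 1208 0.0159 [ 543.6 -352.9] [32.4 40.9]
adap 406 0.0115 [ 477.7 -179.2] [13.4 29.7]
```

View pics/w10.png

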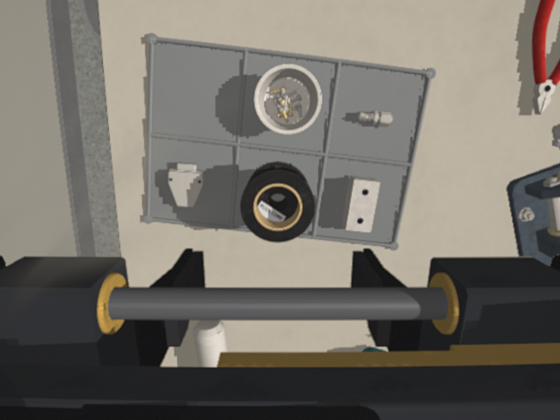

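The view shows the tape flat and centred on the spool at (278,203). The block is in the back-left pocket, the connector in the back-right and the adapter in the front-left, all near their pocket centres and released. I'll hand in now.

```bash
python3 -c "
from rig import order; print(order.hand_in())"
```

```text
the job is handed in; nothing more can be done
None
```

The job is handed in: the block, connector and adapter lie within about 3 mm of their pocket centres, and the black tape sits flat on the spool, 1–2 mm off centre, with everything released by about 31 s.

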